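Close and lock the specimen box

ROBOT

A 6-joint arm with a two-finger parallel gripper is mounted at the origin on the work surface. World frame = base frame: x ahead of the robot, y to its left, z up, the work surface at z = 0. Lengths are in mm, angles in rad, forces in N, time in s.
With the tool pointing down it reaches from about 425 to 950 mm from the base axis. Payload 3.5 kg.
Tool frame: the origin (TCP) lies at the very end of the fingers, on their centre line; the grasp point (between the pads) lies 19 mm behind it (arm.hold_point_z is the distance from the TCP to the grasp point, in mm); x points along the fingers, y is the direction in which the jaws open and shut, and the axes are right-handed (so a half turn about x gives the same grasp; the last joint's range is limited). The gripper opens to 85 mm and grips with 20 to 120 N. Pads are 22 mm wide; open, the fingers measure 114 mm over their backs; the gripper's body (76 mm by 85 mm) begins 54 mm behind the grasp point. The pads swing forward as they close: fully open they stand 13 mm farther back than shut.
Start: joints at [-1.397, 0.286, 1.577, -0, 1.279, -0.15], TCP at [214.789, -639.9, 231.325] pointing down, gripper open.
Joint ranges: [-2.77, 2.77], [-0.9, 2.22], [0.21, 2.48], [-1.53, 4.67], [0.24, 2.81], [-2.84, 2.84]. Speed limits (rad/s): [2.79, 2.79, 3.14, 3.14, 3.14, 3.14].

INTERFACE

Orientations are given as [roll, pitch, yaw] about the fixed x, y, z axes, in that order (R = Rz(yaw) Ry(pitch) Rx(roll)).
In Python, from bench import arm gives the robot as it stands.
- The arm moves only by the tool arm_command, never from a script. Its argument "commands" is a list of rows, each a list of 7 numbers: the turn, a rotation vector about the tool's x, y, z in rad, then the shift along the tool's x, y, z in m, then the opening, from 0 (shut) to 1 (fully open). A call has 1 to 10 rows; each row shifts and turns the commanded pose from where the row before left it, along the tool's axes as they then stand; what a row does not reach is not made up. A row lasts 1/10 s, in which the tool goes at most 50 mm and 8.59 degrees, less where a joint would pass 70% of its speed; a pose out of reach is approached as far as the arm can. A call with a gripper value outside its range is refused whole. The fingers move at their own pace and stop on an object; "grip_force" is the grip in N (left out, the last holds). Time passes only in rows, so rows that do not move let the fingers close. It gives the time, the measured TCP pose, the force and the opening at its end, in the units of the state.
- arm.state(): the state, without advancing time (a new reading comes with each control period).
- arm.camera(name): name is "scene" or "side" or "wrist"; returns the picture (384x512x3 uint8, red, green, blue); there is no depth.
- arm.get_calibration(name): a dict with "intrinsics" (3x3 intrinsics, pixels), "k1" (the pictures are not rectified: a ray, as slopes to the right and down, at radius r is drawn at 1 + k1 r^2 times it, then the intrinsics apply), "xyz" and "orientation" of the camera in the world; the wrist camera has in their place "hand_eye" (4x4, takes a point from camera to tool coordinates, whose origin is the TCP and whose axes are the tool frame's). Camera axes: x right, y up, looking along -z (the intrinsics and any distortion apply to the point x, -y, -z); pixel columns grow to the right and rows downward; lengths in mm; the calibration is good to about 2 mm. A picture is of the moment at which its call begins: read the wrist's pose just before it. get_calibration takes no time and is no camera call.
- arm.job_done(): hands the job in, once; it reports no verdict.
The state is a dict: "clock": time; "qpos": joint angles; "qd": joint speeds; "effort": joint torques, N m; "tcp_pos": TCP position; "tool_rot": TCP orientation; "wrist_force": force on the tool from outside, world axes, zero at the start; "ft_torque": the same for the moment, N m; "grip_width": finger opening in mm.
Only numpy, scipy, OpenCV 4.12 (cv2) and the standard library are available. Lean on these libraries where they do the work, as an engineer would, in place of code of your own. Each camera call takes 0.05 s, during which the arm holds its last target. There are 200 camera calls.

TASK

Close the open specimen box on the reception desk: lay the large lid gently in the recess of its rim so that it lies flush all round, and let go. Then, with shut fingers, push (do not pinch) the lever handle through its quarter turn right up against its end stop, never pressing it with more than about 20 N, so that the lever drives the bolt fully out over the lid; do not touch the bolt itself. Leave the other things on the desk where they are.

Things in the scene. Friction and masses are not known exactly. Their poses are not given: they have to be found in the camera images.
- box: White open specimen box, fixed to the desk, 147 (x) x 183 (y) x 85 mm high; origin at the centre of its underside on the desk, z up. A recess 123 (x) x 159 (y) mm, 8 mm deep, in the top of its rim takes the lid (rim walls 12 mm wide); a 10 mm ledge inside it carries the lid; tubes stand in the cavity. Bolt housing and lever are on its +y side.
- seat (a point): Centre of the recess, on the level of the ledge the lid rests on: 77 mm above the desk, 8 mm below the rim top. Axes as the box's.
- lid_grip (a point): Large lid: loose grey plate 120 (x) x 156 (y) x 8 mm (lowest 2.5 mm relieved 1.5 mm all round), 0.17 to 0.35 kg; black grip bar along its y over the middle, 14 mm wide, 80 mm long, from 27 to 45 mm above the plate's underside, on two end posts. The point is in the bar's centre, 35 mm above the underside. Starts flat on the desk; either way round fits.
- pivot (a point): Lever's pivot axis, vertical, on the box at box coordinates x +45, y +113.5 mm; the point is 121 mm above the desk (handle's half height). Axes as the box's. Under the lever a grey bolt housing, 35 mm wide (x), 103 mm tall to its top, runs along box y from 81 to 190 mm.
- handle (a point): Point in the dark lever handle, 90 mm from the pivot, half-way up; own y points outward along it, own -x is the way to push (anticlockwise from above). Bar 12 mm wide, 24 mm high (109 to 133 mm above desk), 12 to 110 mm off the pivot. Starts within 0.5 rad of box +y; rigid stop 78 to 102 deg from box +y (differs, not seen from outside). Takes 0.5 N m rising to 0.85; stays where left.
- small_lid: A smaller lid of another box, 85 x 105 mm, same style (60 mm bar): not to be used or moved. Origin at the centre of its underside.
- gel: Bottle 56 mm wide, 150 mm high; origin under its centre. Leave alone.
- mouse: Black computer mouse about 70 x 62 x 34 mm; origin under its centre. Leave alone.
- stapler: Stapler 130 x 34 x 52 mm; origin under its centre. Leave alone.
- pencup: Black cup 72 mm wide, 90 mm high; origin under its centre. Leave alone.
- bolt_tip (a point): Centre of the front end of the flat steel bolt (20 mm wide, 8 mm high) that the lever throws out of the housing over the lid, at seat x +45 mm: its seat y is 83 mm drawn back, 63 mm when the lever is at its stop. It stays still at first, then moves 0.5 mm per degree over the last 38 deg before the stop. It passes 2 mm above the rim and jams on a lid that is not down.
Not all that is in view belongs to the job. What is shaped like the part that bears lid_grip but green is not meant.

How it is judged:
By the outcome, as a careful person would: the job done as asked, in the order asked, and still so for the second after the job is handed in, with the robot touching nothing.
It also fails if it takes over 72 s, if anything falls off the work surface, if the arm or the gripper's body presses on something with over 40 N, if the wrist force passes 120 N, or if a joint passes its speed limit or range.

## Working session

There is one attempt and no reset: what is moved stays moved. The work goes in short steps, Python scripts to look and compute and a tool call to move; the robot and the scene stay as the last step left them, time stands still between calls to the robot, and variables do not carry over. Pictures are saved under pics/ and viewed, about 8 in all and at most 12, crops included, and the job is handed in when it is done.

Besides the shell and the picture viewer there is one more tool, called after "Call:" by a JSON object that holds its "fn" and its "kwargs". arm_command: Moves the arm, as the interface text tells. Its arguments: {"type":"object","properties":{"commands":{"type":"array"},"grip_force":{"type":"number"}},"required":["commands"]}

```bash
mkdir -p pics; ls; cat > h.py <<'E'
import numpy as np, cv2
from bench import arm
from scipy.spatial.transform import Rotation as R
def camT(name, st=None):
    c=arm.get_calibration(name)
    if 'hand_eye' in c:
        st=st or arm.state()
        T=np.eye(4);T[:3,:3]=R.from_euler('xyz',st['tool_rot']).as_matrix();T[:3,3]=st['tcp_pos']
        return c,T@np.array(c['hand_eye'])
    T=np.eye(4);T[:3,:3]=R.from_euler('xyz',c['orientation']).as_matrix();T[:3,3]=c['xyz']
    return c,T
def ray(name,uv,st=None):
    c,T=camT(name,st);K=np.array(c['intrinsics'],float)
    p=cv2.undistortPoints(np.array(uv,float).reshape(-1,1,2),K,np.array([c['k1'],0,0,0.])).reshape(-1,2)
    d=np.c_[p[:,0],-p[:,1],-np.ones(len(p))]@T[:3,:3].T
    return T[:3,3],d
def onz(name,uv,z,st=None):
    o,d=ray(name,uv,st);return o+d*((z-o[2])/d[:,2])[:,None]
def proj(name,P,st=None):
    c,T=camT(name,st);K=np.array(c['intrinsics'],float)
    q=(np.array(P,float).reshape(-1,3)-T[:3,3])@T[:3,:3]
    q=np.c_[q[:,0],-q[:,1],-q[:,2]]
    return cv2.projectPoints(q,np.zeros(3),np.zeros(3),K,np.array([c['k1'],0,0,0.]))[0].reshape(-1,2)
E
python3 - <<'E'
from h import *
print(arm.state())
a=arm.camera('scene');b=arm.camera('side')
for n,i in(('scene',a),('side',b)):
    cv2.imwrite(f'pics/{n}0.png',i[:,:,::-1]); c=arm.get_calibration(n);print(n,c)
    cv2.imwrite(f'pics/{n}0v.png',cv2.resize(i[:,:,::-1],(800,600),interpolation=cv2.INTER_CUBIC))
print(arm.get_calibration('wrist'))
E
```

```text
pics
{'clock': 0.0, 'qpos': array([-1.39695814e+00,  2.87190831e-01,  1.57815365e+00, -2.57056745e-05,
        1.27861307e+00, -1.50011699e-01]), 'qd': array([ 0.00070252, -0.00045368,  0.00079192, -0.00109526,  0.00065019,
       -0.00108191]), 'effort': array([-1.17774894e-04, -4.05980587e+01, -2.92624193e+01, -1.65056822e-04,
        5.67416995e-03,  5.24473638e-07]), 'tcp_pos': array([ 214.69836171, -639.25803523,  229.94304628]), 'tool_rot': array([-1.71040685,  1.5684313 ,  1.75504312]), 'wrist_force': array([ 0.48597056, -0.37062842,  0.1650712 ]), 'ft_torque': array([ 0.00438161,  0.00351412, -0.03381999]), 'grip_width': 85.385247826994}
scene {'intrinsics': array([[430.06531139,   0.        , 250.85641302],
       [  0.        , 430.06531139, 186.06515909],
       [  0.        ,   0.        ,   1.        ]]), 'k1': -0.08788101099484215, 'xyz': array([1225.84301586, -530.46819   , 1258.88600111]), 'orientation': array([0.6625701 , 0.01400221, 0.88754987])}
side {'intrinsics': array([[379.33444854,   0.        , 263.99653512],
       [  0.        , 379.33444854, 194.05081815],
       [  0.        ,   0.        ,   1.        ]]), 'k1': 0.027588320833273082, 'xyz': array([428.89399918, 796.96337461, 932.42882667]), 'orientation': array([ 0.74931811,  0.01333649, -3.05234391])}
{'intrinsics': array([[326.13248152,   0.        , 255.31933968],
       [  0.        , 326.13248152, 190.8598527 ],
       [  0.        ,   0.        ,   1.        ]]), 'k1': -0.09402724268409754, 'hand_eye': array([[ 5.70295433e-04,  2.81756593e-01, -9.59485746e-01,
        -1.42484115e+02],
       [ 9.99999691e-01,  3.58225554e-04,  6.99570234e-04,
        -3.15685458e-01],
       [ 5.40820839e-04, -9.59485849e-01, -2.81756302e-01,
        -7.17318739e+01],
       [ 0.00000000e+00,  0.00000000e+00,  0.00000000e+00,
         1.00000000e+00]])}
```

View pics/scene0v.png

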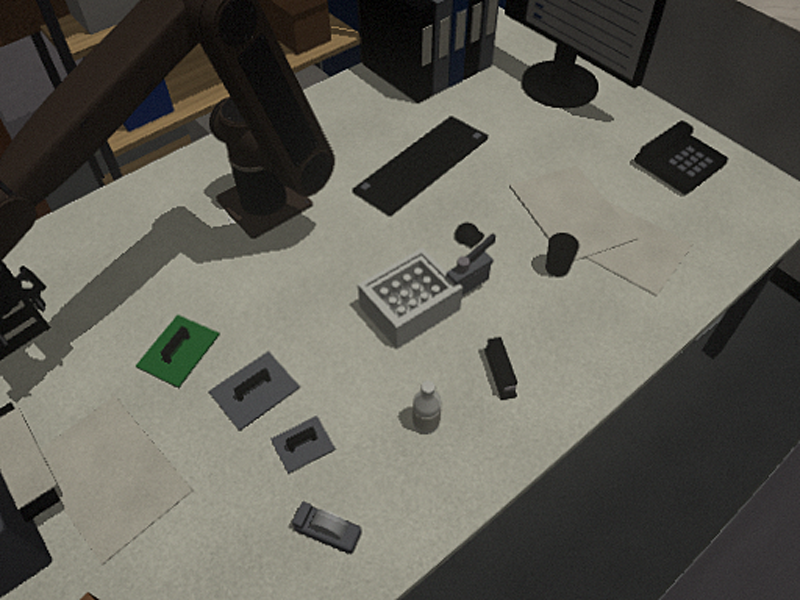

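View pics/side0v.png

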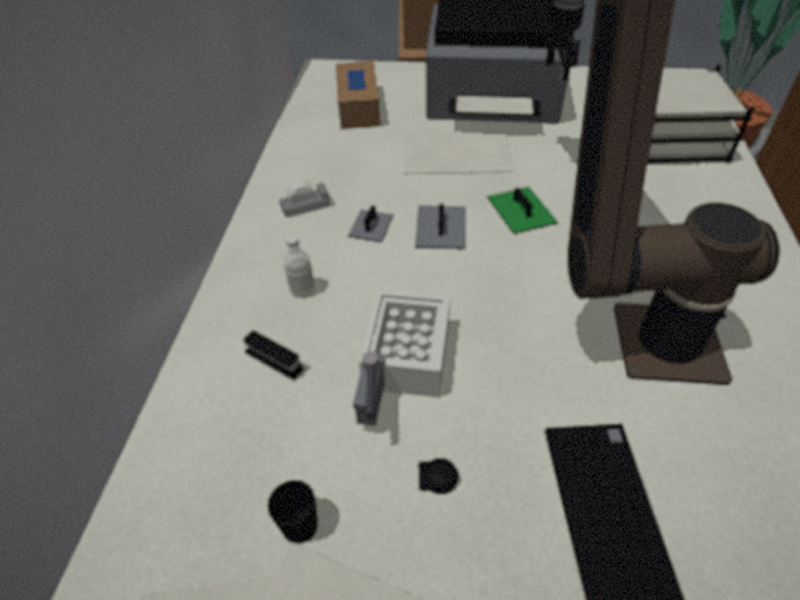

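Scene view (800x600 px): the candidates for the large lid are the green plate (177,350), the grey plate (254,390) and the smaller grey plate (303,443). The grey plate at (254,390) fits, because it is grey and the larger one. The box is at (415,295) and the lever at (478,257). Next I measure and make the confirming crop.

```bash
cat > m0.py <<'E'
from h import *
def poly(name,seed,tol,roi):
    im=cv2.imread(f'pics/{name}0.png'); hsv=cv2.cvtColor(im,cv2.COLOR_BGR2HSV)
    return im
im=cv2.imread('pics/scene0.png'); si=cv2.imread('pics/side0.png')
def lid(im,name,c):
    c=np.array(c)/1.5625
    g=im.astype(int); gray=g.mean(2)
    x,y=c.astype(int)
    win=gray[y-40:y+40,x-50:x+50]
    blur=cv2.GaussianBlur(win.astype(np.uint8),(3,3),0)
    t,m=cv2.threshold(blur,0,255,cv2.THRESH_BINARY_INV+cv2.THRESH_OTSU)
    cs,_=cv2.findContours(m,cv2.RETR_EXTERNAL,cv2.CHAIN_APPROX_NONE)
    k=[q for q in cs if cv2.pointPolygonTest(q,(50.,40.),True)>-6]
    k=max(k,key=cv2.contourArea)
    h=cv2.convexHull(k).reshape(-1,2)+[x-50,y-40]
    W=onz(name,h,8.)[:,:2]
    r=cv2.minAreaRect(W.astype(np.float32)); print(name,c,'t',t,r)
lid(im,'scene',(254,390));lid(im,'scene',(303,443));lid(si,'side',(441,226));lid(si,'side',(371,225))
# box corner guess points (view px)
s=np.array([[359,287],[423,253],[462,291],[397,325]])/1.5625
print('box top scene',onz('scene',s,85.).round(0).tolist())
s2=np.array([[378,296],[450,296],[443,373],[370,360]])/1.5625
print('box top side',onz('side',s2,85.).round(0).tolist())
L=np.array([[462,263],[494,237]])/1.5625
print('lever scene',onz('scene',L,133.).round(0).tolist())
a=cv2.resize(im[140:340,120:340],None,fx=3,fy=3,interpolation=cv2.INTER_CUBIC)[:600]
cv2.imwrite('pics/crop1.png',a)
E
python3 m0.py
```

```text
scene [162.56 249.6 ] t 106.0 ((476.0453186035156, -324.06396484375), (123.93112182617188, 157.00228881835938), 1.354048728942871)
scene [193.92 283.52] t 108.0 ((645.9710693359375, -315.3815002441406), (106.14285278320312, 88.00403594970703), 80.30582427978516)
side [282.24 144.64] t 130.0 ((473.79718017578125, -323.10992431640625), (115.03916931152344, 169.2008514404297), 1.7493386268615723)
side [237.44 144.  ] t 133.0 ((640.0935668945312, -320.9198303222656), (132.32797241210938, 87.57111358642578), 80.85223388671875)
box top scene [[450.0, -15.0, 85.0], [465.0, 160.0, 85.0], [605.0, 154.0, 85.0], [584.0, -15.0, 85.0]]
box top side [[580.0, -1.0, 85.0], [438.0, -12.0, 85.0], [442.0, 175.0, 85.0], [574.0, 157.0, 85.0]]
lever scene [[573.0, 179.0, 133.0], [563.0, 287.0, 133.0]]
```

View pics/crop1.png

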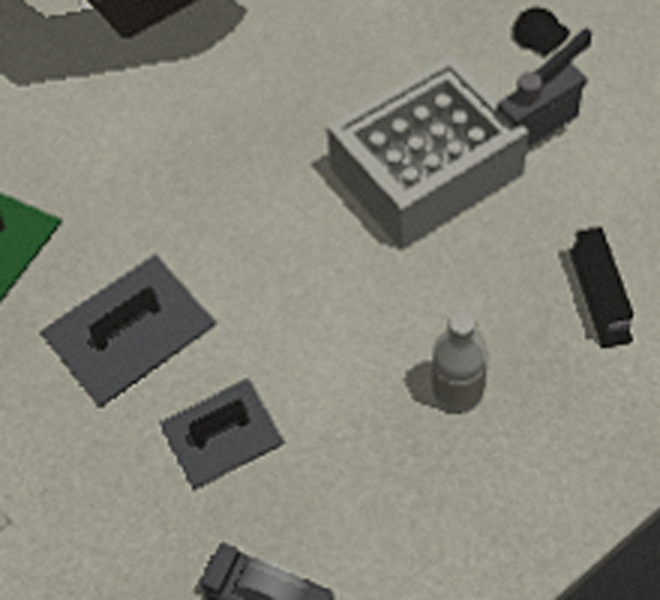

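Confirmed in the crop: the large grey plate at crop (128,330) measures 124x157 mm, so it is the lid. The one at (222,433) is 88x106 mm, so it is small_lid, and the green plate is a decoy. Next is a planner, then a wrist look at the box before fetching the lid.

```bash
cat >> h.py <<'E'
def Rdown(yaw): # x down, tool y at world heading yaw
    y=np.array([np.cos(yaw),np.sin(yaw),0]);x=np.array([0,0,-1.]);return np.c_[x,y,np.cross(x,y)]
def plan(p,yaw,st=None):
    st=st or arm.state();A=R.from_euler('xyz',st['tool_rot']).as_matrix();B=Rdown(yaw)
    d=R.from_matrix(A.T@B).as_rotvec();dp=np.array(p)-st['tcp_pos']
    print('turn',d.round(4),'(deg %.1f)'%np.degrees(np.linalg.norm(d)),'shift before turn m',(A.T@dp/1000).round(4),'after turn',(B.T@dp/1000).round(4))
E
python3 - <<'E'
from h import *
st=arm.state();A=R.from_euler('xyz',st['tool_rot']).as_matrix();print(A.round(3))
for y in (0.,np.pi):plan([522,75,300],y)
E
```

```text
[[-0.     0.318 -0.948]
 [ 0.002 -0.948 -0.318]
 [-1.    -0.002 -0.   ]]
turn [-1.247  -0.0017  0.0017] (deg 71.4) shift before turn m [-0.0685 -0.5796 -0.5186] after turn [-0.07    0.3073 -0.7143]
turn [1.8946e+00 1.8000e-03 1.8000e-03] (deg 108.6) shift before turn m [-0.0685 -0.5796 -0.5186] after turn [-0.07   -0.3073  0.7143]
```

Call:
{"fn": "arm_command", "kwargs": {"commands": [[-0.125,0,0,-0.003,0,0,1],[-0.125,0,0,-0.003,0,0,1],[-0.125,0,0,-0.003,0,0,1],[-0.125,0,0,-0.003,0,0,1],[-0.125,0,0,-0.003,0,0,1],[-0.125,0,0,-0.003,0,0,1],[-0.125,0,0,-0.003,0,0,1],[-0.125,0,0,-0.003,0,0,1],[-0.125,0,0,-0.003,0,0,1],[-0.122,0,0,-0.003,0,0,1]]}}

```text
clock: 1.1
tcp_pos: [214.7, -639.6, 260.6]
tool_rot: [-2.958, 1.569, 1.76]
wrist_force: [0.9, -0.2, -0.1]
grip_width: 85.3
```

Call:
{"fn": "arm_command", "kwargs": {"commands": [[0,0,0,0,0.0176,-0.0417,1],[0,0,0,0,0.0176,-0.0417,1],[0,0,0,0,0.0176,-0.0417,1],[0,0,0,0,0.0176,-0.0417,1],[0,0,0,0,0.0176,-0.0417,1],[0,0,0,0,0.0176,-0.0417,1],[0,0,0,0,0.0176,-0.0417,1],[0,0,0,0,0.0176,-0.0417,1],[0,0,0,0,0.0176,-0.0417,1]]}}

```text
clock: 2.0
tcp_pos: [373.3, -262.6, 260.9]
tool_rot: [-2.794, 1.57, 1.918]
wrist_force: [0.2, 0.0, 0.2]
grip_width: 85.4
```

Call:
{"fn": "arm_command", "kwargs": {"commands": [[0,0,0,0,0.0176,-0.0417,1],[0,0,0,0,0.0176,-0.0417,1],[0,0,0,0,0.0176,-0.0417,1],[0,0,0,0,0.0176,-0.0417,1],[0,0,0,0,0.0176,-0.0417,1],[0,0,0,0,0.0176,-0.0417,1],[0,0,0,0,0.0176,-0.0417,1],[0,0,0,0,0.0176,-0.0417,1],[0,0,0,0,0.0176,-0.0417,1],[0,0,0,0,0,0,1]]}}

```text
clock: 3.0
tcp_pos: [532.1, 114.9, 260.6]
tool_rot: [-2.598, 1.569, 2.12]
wrist_force: [-0.2, 0.2, -0.3]
grip_width: 85.6
```

```bash
python3 - <<'E'
from h import *
import pickle
st=arm.state();i=arm.camera('wrist');pickle.dump(st,open('pics/w1.pkl','wb'))
print(st['clock'],st['tcp_pos'],st['tool_rot'],st['qd'].round(3),arm.state()['tcp_pos'])
cv2.imwrite('pics/w1.png',i[:,:,::-1]);cv2.imwrite('pics/w1v.png',cv2.resize(i[:,:,::-1],(800,600),interpolation=cv2.INTER_CUBIC))
E
```

```text
3.0 [532.08572262 114.88644248 260.56405321] [-2.59808417  1.56904812  2.11981083] [-0.068 -0.036  0.043 -0.054  0.025 -0.05 ] [531.49958146 112.84705815 260.43882322]
```

View pics/w1v.png

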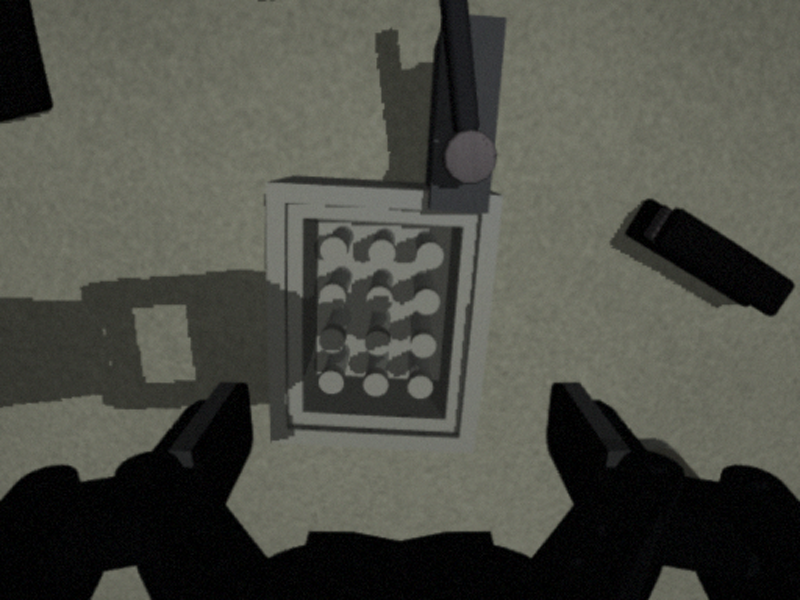

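```bash
cat > box.py <<'E'
from h import *
import pickle
st=arm.state();i=arm.camera('wrist');pickle.dump(st,open('pics/w2.pkl','wb'))
print(st['tcp_pos'],arm.state()['tcp_pos'])
cv2.imwrite('pics/w2.png',i[:,:,::-1])
g=cv2.cvtColor(i,cv2.COLOR_RGB2GRAY)
L=cv2.createLineSegmentDetector().detect(g)[0].reshape(-1,4)
for l in L:
    n=np.hypot(l[2]-l[0],l[3]-l[1]);m=(l[:2]+l[2:])/2
    if n<22 or not(165<m[0]<335 and 100<m[1]<295):continue
    W=onz('wrist',l.reshape(2,2),85.,st)[:,:2];d=W[1]-W[0]
    a=np.degrees(np.arctan2(d[1],d[0]))%180
    print(l.round(1).tolist(),'z85',W.round(1).tolist(),'ang %.1f'%a)
c=cv2.resize(cv2.convertScaleAbs(i[105:300,160:340,::-1],alpha=1.6),None,fx=3,fy=3,interpolation=cv2.INTER_CUBIC)
cv2.imwrite('pics/w2c.png',c)
E
python3 box.py
```

```text
[531.49958146 112.84705815 260.43882322] [531.21398424 111.47573023 260.48359504]
[296.6000061035156, 143.0, 285.3999938964844, 265.5] z85 [[571.4, 140.5], [564.5, 6.5]] ang 87.1
[284.3999938964844, 266.0, 194.39999389648438, 261.29998779296875] z85 [[563.4, 5.9], [464.9, 11.0]] ang 177.0
[274.29998779296875, 118.69999694824219, 171.89999389648438, 113.9000015258789] z85 [[549.2, 163.8], [450.7, 168.3]] ang 177.4
[195.60000610351562, 136.3000030517578, 295.6000061035156, 142.0] z85 [[472.8, 146.7], [570.4, 141.4]] ang 176.9
[188.10000610351562, 268.79998779296875, 289.3999938964844, 273.8999938964844] z85 [[457.3, 1.6], [569.3, -4.0]] ang 177.1
[293.20001220703125, 278.1000061035156, 189.3000030517578, 272.70001220703125] z85 [[573.7, -9.3], [458.4, -3.3]] ang 177.0
[173.1999969482422, 110.0, 244.39999389648438, 112.4000015258789] z85 [[452.2, 172.0], [520.5, 169.6]] ang 177.9
[193.39999389648438, 186.89999389648438, 193.8000030517578, 138.10000610351562] z85 [[468.3, 95.5], [471.0, 145.0]] ang 86.8
[309.3999938964844, 134.5, 294.70001220703125, 276.79998779296875] z85 [[583.5, 148.9
[... 1266 characters left out ...]
11, 234.39999389648438, 128.1999969482422] z85 [[486.5, 155.1], [510.7, 154.5]] ang 178.6
[193.6999969482422, 240.60000610351562, 193.6999969482422, 191.89999389648438] z85 [[465.4, 35.8], [468.3, 90.3]] ang 87.0
[168.10000610351562, 148.10000610351562, 168.10000610351562, 123.0999984741211] z85 [[445.0, 135.2], [446.5, 159.6]] ang 86.4
[285.79998779296875, 190.5, 287.3999938964844, 168.10000610351562] z85 [[562.2, 92.1], [563.1, 115.4]] ang 87.8
[248.10000610351562, 112.9000015258789, 270.6000061035156, 114.0999984741211] z85 [[524.1, 169.1], [545.5, 168.1]] ang 177.3
[182.60000610351562, 245.60000610351562, 181.89999389648438, 188.10000610351562] z85 [[453.1, 29.8], [456.4, 94.2]] ang 87.0
```

View pics/w2c.png

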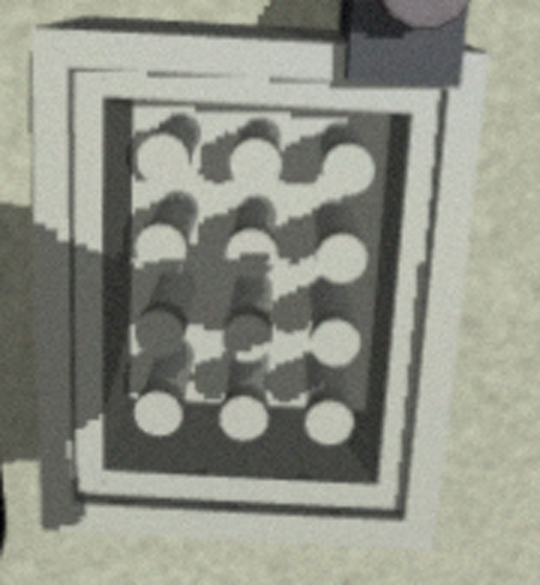

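```bash
cat > fit.py <<'E'
from h import *
import pickle
st=pickle.load(open('pics/w2.pkl','rb'))
# segment, z, axis, signed box offset
S=[([296.6,143,285.4,265.5],77,0,51.5),([193.4,187,193.8,138],77,0,-51.5),([193.7,240.6,193.7,192],77,0,-51.5),
([284.4,266,194.4,261.3],77,1,-69.5),([195.6,136.3,295.6,142],77,1,69.5),
([309.4,134.5,294.7,276.8],85,0,61.5),([181.7,183.1,181.3,126.9],85,0,-61.5),([182.6,245.6,181.9,188.1],85,0,-61.5),
([305.7,135.5,300.6,190.6],77,0,61.5),([291.3,271.9,298.7,193.3],77,0,61.5),([184.7,128.1,184.8,244.4],77,0,-61.5),
([293.2,278.1,189.3,272.7],85,1,-79.5),([188.1,268.8,289.4,273.9],77,1,-79.5),([209.4,127.6,234.4,128.2],85,1,79.5),
([274.3,118.7,171.9,113.9],85,1,91.5)]
yaw=-0.0524
for y in (yaw,):
  M=np.array([[np.cos(y),np.sin(y)],[-np.sin(y),np.cos(y)]])
  for s,z,a,o in S:
    W=onz('wrist',np.array(s).reshape(2,2)+0.0,z,st)[:,:2]@M.T
    print(z,'xy'[a],o,'-> centre %.1f'%(W[:,a].mean()-o))
E
python3 fit.py
```

```text
77 x 51.5 -> centre 512.8
77 x -51.5 -> centre 512.7
77 x -51.5 -> centre 513.0
77 y -69.5 -> centre 100.4
77 y 69.5 -> centre 100.7
85 x 61.5 -> centre 513.4
85 x -61.5 -> centre 512.1
85 x -61.5 -> centre 512.4
77 x 61.5 -> centre 511.3
77 x 61.5 -> centre 510.0
77 x -61.5 -> centre 513.3
85 y -79.5 -> centre 100.2
77 y -79.5 -> centre 100.5
85 y 79.5 -> centre 101.2
85 y 91.5 -> centre 100.5
```

The crop shows the box rim and ledge clearly. Opposite edges agree on centre (517.3, 73.5) and yaw -3.0°. Next, the look at the lid.

Call:
{"fn": "arm_command", "kwargs": {"commands": [[0,0,0,0.007,-0.0045,0.044,1],[0,0,0,0.007,-0.0045,0.044,1],[0,0,0,0.007,-0.0045,0.044,1],[0,0,0,0.008,-0.0045,0.044,1],[0,0,0,0.008,-0.0045,0.044,1],[0,0,0,0.01,-0.0045,0.044,1],[0,0,0,0.01,-0.005,0.044,1],[0,0,0,0.01,-0.005,0.044,1],[0,0,0,0.01,-0.005,0.044,1],[0,0,0,0,0,0,1]]}}

```text
clock: 4.1
tcp_pos: [486.5, -290.4, 182.7]
tool_rot: [-1.565, 1.568, 3.139]
wrist_force: [0.7, 0.4, -0.2]
grip_width: 85.4
```

Call:
{"fn": "arm_command", "kwargs": {"commands": [[0,0,0,0,0,0,1]]}}

```text
clock: 4.2
tcp_pos: [488.0, -286.6, 183.8]
tool_rot: [-2.382, 1.569, 2.326]
wrist_force: [0.0, 0.9, 1.1]
grip_width: 85.7
```

```bash
cat > lid.py <<'E'
from h import *
import pickle,sys
st=arm.state();i=arm.camera('wrist');n=sys.argv[1];pickle.dump(st,open(f'pics/{n}.pkl','wb'))
print(st['clock'],st['tcp_pos'],arm.state()['tcp_pos'])
cv2.imwrite(f'pics/{n}.png',i[:,:,::-1])
g=cv2.cvtColor(i,cv2.COLOR_RGB2GRAY)
L=cv2.createLineSegmentDetector().detect(g)[0].reshape(-1,4)
for l in L:
    nn=np.hypot(l[2]-l[0],l[3]-l[1]);m=(l[:2]+l[2:])/2
    W=onz('wrist',l.reshape(2,2),8.,st)[:,:2];d=W[1]-W[0];c=W.mean(0)-[475,-324]
    if nn<20 or abs(c[0])>85 or abs(c[1])>100:continue
    a=np.degrees(np.arctan2(d[1],d[0]))%180
    print(l.round(1).tolist(),'z8',W.round(1).tolist(),'ang %.1f'%a)
cv2.imwrite(f'pics/{n}v.png',cv2.resize(i[:,:,::-1],(800,600),interpolation=cv2.INTER_CUBIC))
E
python3 lid.py w3
```

```text
4.2 [ 487.95922901 -286.64241926  183.78064355] [ 488.56048243 -285.64579802  184.20710343]
[178.10000610351562, 131.0, 298.1000061035156, 127.0] z8 [[412.7, -246.7], [529.3, -243.6]] ang 1.5
[298.1000061035156, 271.29998779296875, 191.89999389648438, 274.0] z8 [[534.4, -400.5], [416.6, -403.6]] ang 1.5
[181.6999969482422, 182.0, 176.3000030517578, 132.89999389648438] z8 [[413.0, -298.1], [410.8, -248.6]] ang 92.5
[191.0, 273.1000061035156, 188.3000030517578, 250.5] z8 [[415.8, -402.5], [414.7, -374.7]] ang 92.2
[300.3999938964844, 128.10000610351562, 299.3999938964844, 269.3999938964844] z8 [[531.5, -244.7], [535.8, -398.1]] ang 91.6
[246.1999969482422, 169.3000030517578, 248.6999969482422, 223.1999969482422] z8 [[478.6, -285.3], [480.5, -343.0]] ang 91.9
[248.8000030517578, 224.39999389648438, 249.6999969482422, 254.39999389648438] z8 [[480.5, -344.3], [481.1, -379.4]] ang 90.9
[235.10000610351562, 256.8999938964844, 230.39999389648438, 176.89999389648438] z8 [[465.2, -382.4], [462.6, -293.0]] ang 91.7
[188.10000610351562, 244.5, 182.0, 186.6999969482422] z8 [[415.0, -367.6], [412.9, -303.0]] ang 91.8
[262.20001220703125, 196.89999389648438, 262.6000061035156, 218.1999969482422] z8 [[494.6, -314.2], [495.1, -337.4]] ang 91.1
```

View pics/w3v.png

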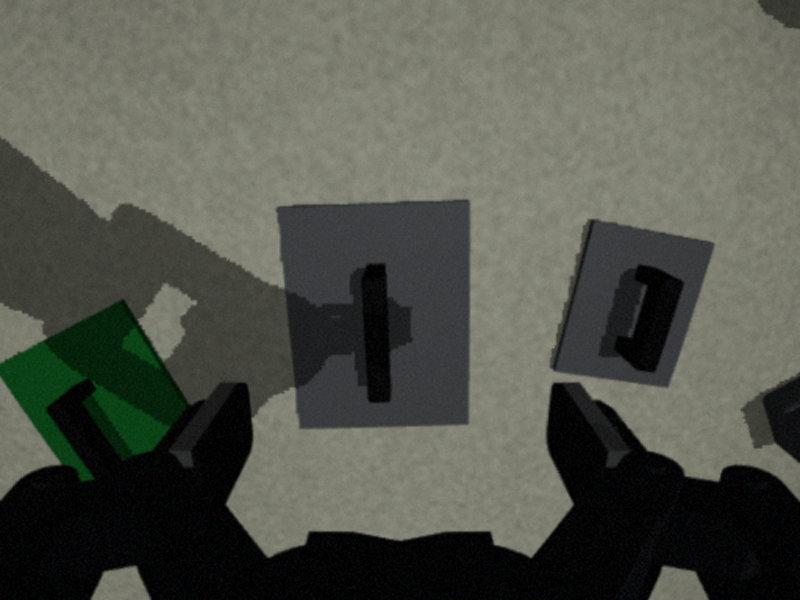

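The wrist view shows the large lid at view px (278-468, 201-428), clear of the green lid and the small lid. Its size of 120x157 mm fits; centre (473.7, -323.6), yaw +1.6°.

```bash
python3 - <<'E'
from h import *
st=arm.state();print(st['tcp_pos']);plan([473.7,-323.6,17],0.028)
A=R.from_euler('xyz',st['tool_rot']).as_matrix();print(A.round(4))
E
```

```text
[ 488.56048243 -285.64579802  184.20710343]
turn [-0.0301 -0.0008  0.0005] (deg 1.7) shift before turn m [ 0.1672 -0.0147  0.0381] after turn [ 0.1672 -0.0159  0.0375]
[[-5.0e-04  1.0e+00 -2.1e-03]
 [ 8.0e-04 -2.1e-03 -1.0e+00]
 [-1.0e+00 -5.0e-04 -8.0e-04]]
```

Call:
{"fn": "arm_command", "kwargs": {"commands": [[-0.0075,0,0,0.02,-0.0038,0.0093,1],[-0.0075,0,0,0.03,-0.004,0.0093,1],[-0.0075,0,0,0.03,-0.004,0.0093,1],[-0.0075,0,0,0.03,-0.004,0.0093,1],[0,0,0,0,0,0,1],[0,0,0,0,0,0,1],[0,0,0,0,0,0,1]]}}

```text
clock: 4.95
tcp_pos: [475.7, -322.8, 76.7]
tool_rot: [0.817, 1.567, -0.723]
wrist_force: [0.4, -0.4, -0.9]
grip_width: 85.3
```

```bash
python3 - <<'E'
from h import *
st=arm.state();print(st['tcp_pos'],st['qd'].round(3),st['wrist_force']);plan([473.7,-323.6,17],0.028)
E
```

```text
[ 475.65022168 -322.78251122   76.74403606] [-0.002 -0.007 -0.007  0.001 -0.004 -0.003] [ 0.40613079 -0.3695863  -0.91682155]
turn [ 0.003   0.0026 -0.0027] (deg 0.3) shift before turn m [ 0.0597 -0.0021  0.0006] after turn [ 0.0597 -0.002   0.0008]
```

Call:
{"fn": "arm_command", "kwargs": {"commands": [[0.003,0.0026,-0.0027,0.02,-0.002,0.0007,1],[0,0,0,0.02,0,0,1],[0,0,0,0.015,0,0,1],[0,0,0,0.0047,0,0,1],[0,0,0,0,0,0,1],[0,0,0,0,0,0,1]]}}

```text
clock: 5.55
tcp_pos: [472.8, -323.8, 15.7]
tool_rot: [-2.312, 1.569, 2.428]
wrist_force: [-0.6, -0.8, 0.3]
grip_width: 85.2
```

Call:
{"fn": "arm_command", "kwargs": {"commands": [[0,0,0,0,0,0,0],[0,0,0,0,0,0,0],[0,0,0,0,0,0,0],[0,0,0,0,0,0,0],[0,0,0,0,0,0,0],[0,0,0,0,0,0,0],[0,0,0,0,0,0,0],[0,0,0,0,0,0,0]], "grip_force": 60}}

```text
clock: 6.35
tcp_pos: [472.4, -323.6, 15.0]
tool_rot: [-2.345, 1.568, 2.394]
wrist_force: [-0.0, 0.4, 2.5]
grip_width: 13.1
```

```bash
python3 - <<'E'
from h import *
st=arm.state();print(st['clock'],st['tcp_pos'],st['grip_width'],st['wrist_force'],st['ft_torque']);plan([473.7,-323.6,17],0.028)
E
```

```text
6.35 [ 472.42470065 -323.59559805   14.97623504] 13.149499665627308 [-0.0413566   0.40091875  2.46964542] [ 0.00599356 -0.12291395 -0.04189332]
turn [-0.001  -0.002   0.0021] (deg 0.2) shift before turn m [-0.002   0.0013  0.    ] after turn [-0.002   0.0013  0.    ]
```

Gripped (13 mm). Lift and carry.

Call:
{"fn": "arm_command", "kwargs": {"commands": [[0,0,0,-0.01,0,0,0],[0,0,0,-0.02,0,0,0],[0,0,0,-0.03,0,0,0],[0,0,0,-0.035,0,0,0],[0,0,0,-0.035,0,0,0],[0,0,0,-0.035,0,0,0],[0,0,0,-0.02,0,0,0],[0,0,0,0,0,0,0]]}}

```text
clock: 7.15
tcp_pos: [473.9, -325.0, 203.6]
tool_rot: [0.69, 1.568, -0.854]
wrist_force: [-0.2, 0.0, -1.1]
grip_width: 13.1
```

Call:
{"fn": "arm_command", "kwargs": {"commands": [[0,0,0,0,0.002,-0.015,0],[0,0,0,0,0.004,-0.03,0],[0,0,0,0,0.006,-0.04,0],[0,0,0,0,0.006,-0.044,0],[0,0,0,0,0.006,-0.044,0],[0,0,0,0,0.006,-0.044,0],[0,0,0,0,0.006,-0.044,0],[0,0,0,0,0.006,-0.044,0],[0,0,0,0,0.006,-0.04,0],[0,0,0,0,0.004,-0.03,0]]}}

```text
clock: 8.15
tcp_pos: [512.0, 55.8, 197.3]
tool_rot: [-2.014, 1.561, 2.727]
wrist_force: [-0.6, -0.0, -2.8]
grip_width: 13.0
```

Call:
{"fn": "arm_command", "kwargs": {"commands": [[0.02,0,0,0,0.004,-0.02,0],[0.02,0,0,0,0,0,0],[0.02,0,0,0,0,0,0],[0.02,0,0,0,0,0,0],[0,0,0,0,0,0,0],[0,0,0,0,0,0,0],[0,0,0,0,0,0,0]]}}

```text
clock: 8.85
tcp_pos: [518.0, 71.9, 200.6]
tool_rot: [-2.266, 1.567, 2.392]
wrist_force: [-0.3, 0.8, -3.1]
grip_width: 13.0
```

```bash
python3 - <<'E'
from h import *
st=arm.state();print(st['clock'],st['tcp_pos'],st['grip_width'],st['wrist_force'],st['ft_torque']);plan([517.3,73.5,140],-0.0524)
E
```

```text
8.85 [517.97324641  71.94790475 200.55197759] 13.020870629374794 [-0.28307413  0.77702907 -3.07094164] [ 0.04125748 -0.01176557  0.0193664 ]
turn [-0.0016 -0.0023  0.0028] (deg 0.2) shift before turn m [ 0.0606 -0.0006 -0.0014] after turn [ 0.0606 -0.0008 -0.0015]
```

Call:
{"fn": "arm_command", "kwargs": {"commands": [[-0.0016,-0.0023,0.0028,0.01,-0.0008,-0.0015,0],[0,0,0,0.02,0,0,0],[0,0,0,0.02,0,0,0],[0,0,0,0.015,0,0,0],[0,0,0,0.005,0,0,0],[0,0,0,0,0,0,0],[0,0,0,0,0,0,0],[0,0,0,0,0,0,0]]}}

```text
clock: 9.65
tcp_pos: [518.1, 74.1, 131.7]
tool_rot: [1.6, 1.569, -0.022]
wrist_force: [1.0, 0.4, -2.5]
grip_width: 13.4
```

```bash
python3 - <<'E'
from h import *
import pickle
st=arm.state();i=arm.camera('wrist');pickle.dump(st,open('pics/w4.pkl','wb'))
print(st['clock'],st['tcp_pos'],st['wrist_force']);plan([517.3,73.5,93],-0.0524)
cv2.imwrite('pics/w4.png',i[:,:,::-1]);cv2.imwrite('pics/w4v.png',cv2.resize(cv2.convertScaleAbs(i[:,:,::-1],alpha=1.5),(800,600),interpolation=cv2.INTER_CUBIC))
g=cv2.cvtColor(i,cv2.COLOR_RGB2GRAY)
z=st['tcp_pos'][2]-15+8
c,s=np.cos(-.0524),np.sin(-.0524);M=np.array([[c,s],[-s,c]])
for l in cv2.createLineSegmentDetector().detect(g)[0].reshape(-1,4):
    if np.hypot(l[2]-l[0],l[3]-l[1])<22:continue
    o=[(onz('wrist',l.reshape(2,2),q,st)[:,:2]-[517.3,73.5])@M.T for q in (z,85)]
    if abs(o[1].mean(0)).max()>120:continue
    d=o[0][1]-o[0][0];d2=o[1][1]-o[1][0]
    print(l.round(1).tolist(),'lidz',o[0].round(1).tolist(),'z85',o[1].round(1).tolist(),'ang %.1f'%(np.degrees(np.arctan2(d[1],d[0]))%180))
E
```

```text
9.65 [518.10575865  74.10424405 131.73954847] [ 0.97071797  0.36839926 -2.46218522]
turn [ 0.0011 -0.0001 -0.0022] (deg 0.1) shift before turn m [ 0.0387 -0.0008  0.0007] after turn [ 0.0387 -0.0007  0.0007]
[362.70001220703125, 279.0, 445.6000061035156, 325.8999938964844] lidz [[57.5, -19.8], [111.1, -52.9]] z85 [[72.7, -44.4], [140.6, -86.3]] ang 148.3
[365.3999938964844, 331.79998779296875, 386.3999938964844, 347.0] lidz [[63.1, -54.5], [77.2, -66.2]] z85 [[79.8, -88.2], [97.6, -103.1]] ang 140.3
[123.69999694824219, 347.1000061035156, 144.89999389648438, 332.0] lidz [[-76.0, -66.0], [-61.8, -54.5]] z85 [[-96.2, -102.8], [-78.4, -88.3]] ang 39.2
[389.3999938964844, 340.6000061035156, 369.0, 322.29998779296875] lidz [[78.3, -61.5], [64.4, -47.9]] z85 [[99.0, -97.1], [81.4, -80.0]] ang 135.8
[303.1000061035156, 61.5, 249.39999389648438, 61.400001525878906] lidz [[21.4, 87.4], [-2.0, 87.4]] z85 [[27.0, 91.3], [-2.5, 91.3]] ang 0.2
[121.9000015258789, 85.4000015258789, 295.6000061035156, 83.4000015258789] lidz [[-59.0, 77.9], [18.4, 78.1]] z85 [[-74.8, 79.3], [23.2, 79.6]] ang 0.2
[13
[... 4271 characters left out ...]
9482422, 199.39999389648438] lidz [[-9.2, -3.5], [-8.3, 24.5]] z85 [[-11.7, -23.7], [-10.6, 11.8]] ang 88.2
[300.20001220703125, 246.60000610351562, 307.5, 271.70001220703125] lidz [[23.4, -0.6], [27.8, -15.0]] z85 [[29.5, -20.0], [35.1, -38.3]] ang 107.2
[224.0, 244.3000030517578, 219.60000610351562, 266.8999938964844] lidz [[-15.1, 0.8], [-17.8, -12.1]] z85 [[-19.2, -18.3], [-22.6, -34.6]] ang 78.3
[310.1000061035156, 0.6000000238418579, 309.79998779296875, 43.099998474121094] lidz [[23.7, 112.4], [24.1, 95.1]] z85 [[29.9, 122.9], [30.4, 101.1]] ang 91.3
[299.3999938964844, 84.0999984741211, 358.1000061035156, 84.5] lidz [[20.0, 77.9], [46.3, 78.1]] z85 [[25.3, 79.3], [58.6, 79.5]] ang 0.4
```

View pics/w4v.png

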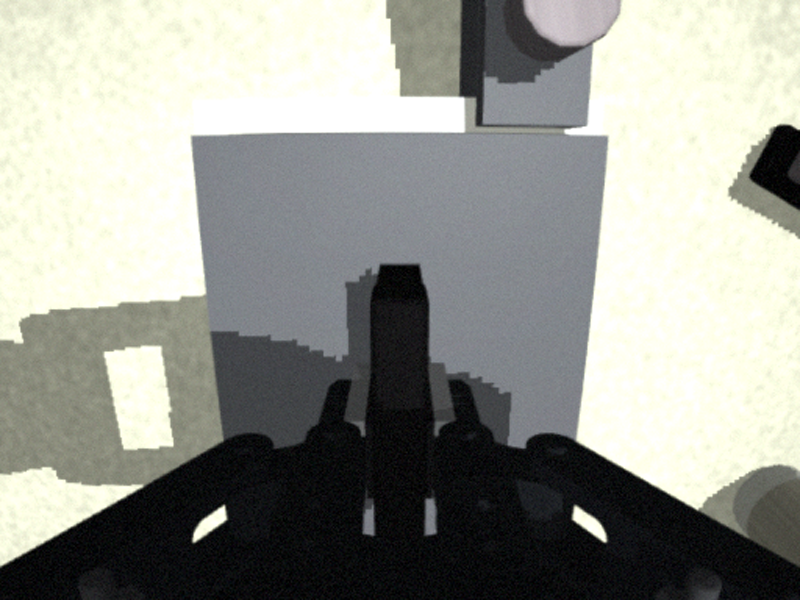

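The wrist view shows the lid square over the rim. In the box frame its edges are at x -59.2/+61.0 and top y +78.0, so x is +0.9 mm off, yaw 0.1°. I correct x and lower.

Call:
{"fn": "arm_command", "kwargs": {"commands": [[0.001,0,-0.002,0.008,-0.0009,0,0],[0,0,0,0.008,0,0,0],[0,0,0,0.006,0,0,0],[0,0,0,0.003,0,0,0],[0,0,0,0.002,0,0,0],[0,0,0,0,0,0,0],[0,0,0,0,0,0,0]]}}

```text
clock: 10.4
tcp_pos: [516.5, 74.2, 103.7]
tool_rot: [-1.6, 1.569, 3.06]
wrist_force: [-0.1, 0.2, -2.4]
grip_width: 13.1
```

```bash
python3 - <<'E'
from h import *
st=arm.state();print(st['tcp_pos'],st['wrist_force'],st['ft_torque']);plan([517.3,73.5,92],-0.0524)
E
```

```text
[516.48303346  74.17953982 103.70174896] [-0.11758331  0.22871337 -2.36872937] [-0.00661894 -0.00883864  0.04890429]
turn [ 0.0001 -0.      0.0017] (deg 0.1) shift before turn m [0.0117 0.0009 0.0006] after turn [0.0117 0.0009 0.0006]
```

Call:
{"fn": "arm_command", "kwargs": {"commands": [[0,0,0,0.002,0,0,0],[0,0,0,0.002,0,0,0],[0,0,0,0.0015,0,0,0],[0,0,0,0,0,0,0]]}}

```text
clock: 10.8
tcp_pos: [516.0, 74.2, 97.7]
tool_rot: [-1.598, 1.568, 3.062]
wrist_force: [-0.0, -0.0, -2.8]
grip_width: 13.1
```

Call:
{"fn": "arm_command", "kwargs": {"commands": [[0,0,0,0.001,0,0,0],[0,0,0,0.001,0,0,0],[0,0,0,0.001,0,0,0],[0,0,0,0,0,0,0]]}}

```text
clock: 11.2
tcp_pos: [516.3, 74.2, 94.9]
tool_rot: [-1.585, 1.569, 3.075]
wrist_force: [0.4, 0.7, -2.8]
grip_width: 12.9
```

Call:
{"fn": "arm_command", "kwargs": {"commands": [[0,0,0,0.001,0,0,0],[0,0,0,0.001,0,0,0],[0,0,0,0,0,0,0]]}}

```text
clock: 11.5
tcp_pos: [516.3, 74.2, 92.9]
tool_rot: [-1.576, 1.569, 3.084]
wrist_force: [0.7, -0.5, -3.1]
grip_width: 13.2
```

Call:
{"fn": "arm_command", "kwargs": {"commands": [[0,0,0,0.001,0,0,0],[0,0,0,0,0,0,0]]}}

```text
clock: 11.7
tcp_pos: [516.3, 74.2, 92.0]
tool_rot: [-1.65, 1.569, 3.01]
wrist_force: [0.1, -0.1, -2.0]
grip_width: 13.0
```

Call:
{"fn": "arm_command", "kwargs": {"commands": [[0,0,0,0.0007,0,0,0],[0,0,0,0,0,0,0]]}}

```text
clock: 11.9
tcp_pos: [516.3, 74.2, 91.9]
tool_rot: [-1.59, 1.569, 3.07]
wrist_force: [-1.9, -0.7, 3.1]
grip_width: 13.1
```

Contact at the expected height (92 = 77 + 15 mm) with about 6 N. Let go and rise.

Call:
{"fn": "arm_command", "kwargs": {"commands": [[0,0,0,0,0,0,0.5],[0,0,0,0,0,0,0.5],[0,0,0,0,0,0,0.5],[0,0,0,0,0,0,0.5],[0,0,0,0,0,0,0.5]]}}

```text
clock: 12.4
tcp_pos: [516.3, 74.2, 91.3]
tool_rot: [-1.602, 1.569, 3.058]
wrist_force: [-0.6, -0.2, -0.6]
grip_width: 42.5
```

Call:
{"fn": "arm_command", "kwargs": {"commands": [[0,0,0,-0.01,0,0,0.5],[0,0,0,-0.025,0,0,0.5],[0,0,0,-0.035,0,0,0.5],[0,0,0,-0.04,0,0,0.5],[0,0,0,-0.04,0,-0.02,0.3],[0,0,0,-0.02,0,-0.02,0],[0,0,0,0,0,0,0],[0,0,0,0,0,0,0],[0,0,0,0,0,0,0]]}}

```text
clock: 13.3
tcp_pos: [517.7, 113.6, 259.4]
tool_rot: [-1.471, 1.565, -3.094]
wrist_force: [0.1, 0.5, -0.4]
grip_width: 0.0
```

```bash
python3 - <<'E'
from h import *
import pickle
st=arm.state();i=arm.camera('wrist');pickle.dump(st,open('pics/w5.pkl','wb'))
print(st['clock'],st['tcp_pos'],st['grip_width'],st['wrist_force'])
cv2.imwrite('pics/w5.png',i[:,:,::-1]);cv2.imwrite('pics/w5v.png',cv2.resize(cv2.convertScaleAbs(i[:,:,::-1],alpha=1.4),(800,600),interpolation=cv2.INTER_CUBIC))
g=cv2.cvtColor(i,cv2.COLOR_RGB2GRAY)
c,s=np.cos(-.0524),np.sin(-.0524);M=np.array([[c,s],[-s,c]])
for l in cv2.createLineSegmentDetector().detect(g)[0].reshape(-1,4):
    if np.hypot(l[2]-l[0],l[3]-l[1])<25:continue
    o=[(onz('wrist',l.reshape(2,2),q,st)[:,:2]-[517.3,73.5])@M.T for q in (85,133)]
    d=o[0][1]-o[0][0]
    m=o[0].mean(0)
    if abs(m[0])<85 and abs(m[1])<95: print(l.round(1).tolist(),'z85',o[0].round(1).tolist(),'ang %.1f'%(np.degrees(np.arctan2(d[1],d[0]))%180))
    m=o[1].mean(0)
    if m[1]>100 and abs(m[0]-45)<50: print(l.round(1).tolist(),'z133',o[1].round(1).tolist(),'ang %.1f'%(np.degrees(np.arctan2(d[1],d[0]))%180))
E
```

```text
13.3 [517.6616439  113.55709664 259.38970808] 0.01235131845742119 [ 0.1237376   0.52455217 -0.40071714]
[283.1000061035156, 117.69999694824219, 181.89999389648438, 118.5] z85 [[23.8, 91.8], [-73.3, 91.4]] ang 0.3
[200.8000030517578, 244.39999389648438, 194.6999969482422, 131.8000030517578] z85 [[-61.3, -40.8], [-61.4, 78.6]] ang 90.1
[322.29998779296875, 130.6999969482422, 314.1000061035156, 274.3999938964844] z85 [[62.0, 79.6], [62.1, -77.2]] ang 90.0
[195.60000610351562, 131.0, 281.8999938964844, 130.89999389648438] z85 [[-60.5, 79.4], [22.8, 79.3]] ang 179.9
[308.6000061035156, 0.4000000059604645, 319.6000061035156, 75.5999984741211] z133 [[37.9, 183.4], [48.3, 127.9]] ang 100.5
[202.60000610351562, 275.6000061035156, 201.3000030517578, 248.1999969482422] z85 [[-61.3, -78.9], [-60.9, -45.2]] ang 89.3
[182.60000610351562, 126.9000015258789, 186.0, 188.0] z85 [[-73.0, 83.4], [-73.3, 21.9]] ang 89.8
[331.8999938964844, 4.300000190734863, 328.6000061035156, 88.0] z133 [[55.7, 180.9], [55.9, 118.4]] ang 90.1
[182.5, 179.39999389648438, 179.10000610351562, 128.10000610351562] z85 [[-76.
[... 526 characters left out ...]
[250.89999389648438, 276.8999938964844, 251.6999969482422, 234.3000030517578] z85 [[-7.7, -80.1], [-6.7, -28.9]] ang 88.8
[249.5, 230.60000610351562, 249.0, 179.39999389648438] z85 [[-9.0, -24.6], [-9.1, 31.0]] ang 90.2
[258.70001220703125, 233.10000610351562, 259.3999938964844, 278.1000061035156] z85 [[0.7, -27.4], [1.6, -81.7]] ang 90.9
[290.8999938964844, 21.899999618530273, 288.79998779296875, 86.9000015258789] z133 [[24.7, 167.6], [24.1, 119.0]] ang 89.2
[301.29998779296875, 79.30000305175781, 292.6000061035156, 19.399999618530273] z133 [[33.8, 125.0], [26.0, 169.4]] ang 100.0
[294.6000061035156, 0.6000000238418579, 306.29998779296875, 77.0] z133 [[27.3, 183.1], [37.8, 126.8]] ang 100.5
```

View pics/w5v.png

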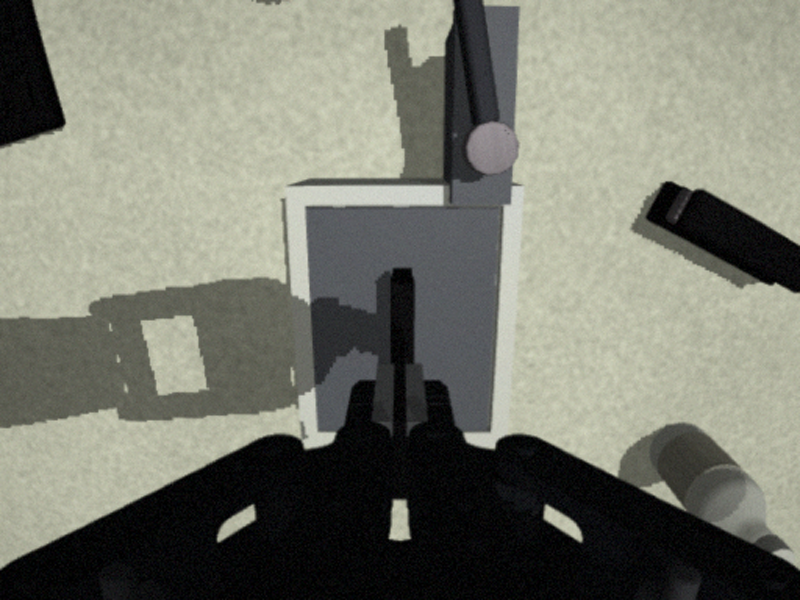

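The lid lies in the recess: its edges at x -61.3/+62, y +79.4/-78 match the recess, and an even gap shows all round. The lever stands at +10.5° (lines at 100.5°), so the box-frame pivot estimate fits. Next, approach the lever's clockwise side with shut fingers.

```bash
cat >> h.py <<'E'
YB=-0.0524;C=np.array([517.3,73.5])
def hpose(theta,a,b):
    p=np.array([45-b*np.sin(theta)+a*np.cos(theta),113.5+b*np.cos(theta)+a*np.sin(theta)])
    c,s=np.cos(YB),np.sin(YB);return C+np.array([[c,-s],[s,c]])@p
def hcoord(theta,xy):
    c,s=np.cos(YB+theta),np.sin(YB+theta);d=np.array(xy)-hpose(theta,0,0);return np.array([c*d[0]+s*d[1],-s*d[0]+c*d[1]])
E
python3 - <<'E'
from h import *
t=np.radians(10.5);p=hpose(t,35,90);print(p,hpose(t,0,0))
plan([*p,200],t+YB)
# other things: mouse, pencup, stapler rough
print(onz('scene',np.array([[468,233],[563,245],[501,365]])/1.5625,60).round(0))
E
```

```text
[591.13988947 278.28482594] [568.18291322 184.48729271]
turn [-0.1839  0.      0.0059] (deg 10.5) shift before turn m [ 0.0587  0.065  -0.1685] after turn [ 0.0592  0.0944 -0.1538]
[[470. 301.  60.]
 [644. 450.  60.]
 [787.  98.  60.]]
```

Call:
{"fn": "arm_command", "kwargs": {"commands": [[0,0,0,0.005,0.013,-0.034,0],[0,0,0,0.01,0.013,-0.034,0],[0,0,0,0.015,0.013,-0.034,0],[0,0,0,0.015,0.013,-0.034,0],[0,0,0,0.014,0.013,-0.033,0],[-0.092,0,0.003,0,0,0,0],[-0.092,0,0.003,0,0,0,0],[0,0,0,0,0,0,0],[0,0,0,0,0,0,0]], "grip_force": 60}}

```text
clock: 14.25
tcp_pos: [592.0, 278.7, 200.9]
tool_rot: [1.264, 1.569, -0.177]
wrist_force: [-0.1, -0.6, 0.5]
grip_width: 0.1
```

```bash
cat > q.py <<'E'
from h import *
import sys
t=np.radians(float(sys.argv[1]));a,b,z=map(float,sys.argv[2:5])
st=arm.state();print(st['clock'],st['tcp_pos'].round(1),'hcoord',hcoord(t,st['tcp_pos'][:2]).round(1),'F',st['wrist_force'].round(1),'w',st['grip_width'].round(1),'q',st['qpos'].round(2))
plan([*hpose(t,a,b),z],t+YB)
E
python3 q.py 10.5 35 90 114
```

```text
Traceback (most recent call last):
  File "q.py", line 4, in <module>
    st=arm.state();print(st['clock'],st['tcp_pos'].round(1),'hcoord',hcoord(t,st['tcp_pos'][:2]).round(1),'F',st['wrist_force'].round(1),'w',st['grip_width'].round(1),'q',st['qpos'].round(2))
                                                                                                                                             ^^^^^^^^^^^^^^^^^^^^^^
AttributeError: 'float' object has no attribute 'round'
```

Call:
{"fn": "arm_command", "kwargs": {"commands": [[0,0,0,0.02,-0.0008,0,0],[0,0,0,0.03,0,0,0],[0,0,0,0.025,0,0,0],[0,0,0,0.012,0,0,0],[0,0,0,0,0,0,0],[0,0,0,0,0,0,0]]}}

```text
clock: 14.85
tcp_pos: [592.5, 279.4, 116.1]
tool_rot: [1.59, 1.566, 0.15]
wrist_force: [-0.7, -0.0, 0.8]
grip_width: 0.3
```

```bash
sed -i "s/,'w',st\['grip_width'\].round(1)//" q.py; python3 q.py 10.5 22 90 114
```

```text
14.85 [592.5 279.4 116.1] hcoord [36.5 90.9] F [-0.7 -0.   0.8] q [ 0.29  0.35  1.72 -0.    1.07  0.16]
turn [-0.0001 -0.0001 -0.0052] (deg 0.3) shift before turn m [ 0.0021 -0.0145  0.0009] after turn [ 0.0021 -0.0145  0.0009]
```

Approach the lever to contact, reading the force in small steps.

Call:
{"fn": "arm_command", "kwargs": {"commands": [[0,0,-0.005,0.002,-0.006,0.0005,0],[0,0,0,0,-0.006,0,0],[0,0,0,0,0,0,0]]}}

```text
clock: 15.15
tcp_pos: [579.5, 277.5, 114.0]
tool_rot: [-1.764, 1.57, 3.08]
wrist_force: [0.4, -0.2, -0.3]
grip_width: 0.1
```

Call:
{"fn": "arm_command", "kwargs": {"commands": [[0,0,0,0,-0.003,0,0],[0,0,0,0,0,0,0]]}}

```text
clock: 15.35
tcp_pos: [576.8, 277.0, 113.5]
tool_rot: [-1.53, 1.57, -2.97]
wrist_force: [0.3, -0.3, 1.0]
grip_width: -0.1
```

Call:
{"fn": "arm_command", "kwargs": {"commands": [[0,0,0,0,-0.003,0,0],[0,0,0,0,0,0,0]]}}

```text
clock: 15.55
tcp_pos: [575.4, 276.8, 113.7]
tool_rot: [1.719, 1.567, 0.28]
wrist_force: [6.1, 0.7, -2.9]
grip_width: -0.3
```

Call:
{"fn": "arm_command", "kwargs": {"commands": [[0,0,0,0,-0.003,0,0],[0,0,0,0,0,0,0]]}}

```text
clock: 15.75
tcp_pos: [572.5, 276.5, 113.6]
tool_rot: [1.812, 1.568, 0.372]
wrist_force: [5.7, 1.6, -2.3]
grip_width: -0.2
```

```bash
python3 q.py 10.5 20 90 114
```

```text
15.75 [572.5 276.5 113.6] hcoord [16.3 90.7] F [ 5.7  1.6 -2.3] q [0.29 0.32 1.77 0.   1.06 0.16]
turn [ 0.0005 -0.0008 -0.0031] (deg 0.2) shift before turn m [-0.0004  0.0037  0.0007] after turn [-0.0004  0.0037  0.0007]
```

Contact is at about 6 N and the lever moves. I follow the arc about the pivot: per row 0.05 rad, shift y -4.47 mm, z -1.06 mm.

Call:
{"fn": "arm_command", "kwargs": {"commands": [[-0.06,0,0,0,-0.0045,-0.0011,0],[-0.06,0,0,0,-0.0045,-0.0011,0],[-0.06,0,0,0,-0.0045,-0.0011,0],[-0.05,0,0,0,-0.0045,-0.0011,0],[-0.05,0,0,0,-0.0045,-0.0011,0],[0,0,0,0,0,0,0]]}}

```text
clock: 16.35
tcp_pos: [549.4, 275.5, 113.7]
tool_rot: [0.944, 1.568, -0.214]
wrist_force: [5.8, -1.5, -0.9]
grip_width: 0.2
```

```bash
python3 q.py 26.7 19 90 114
```

```text
16.35 [549.4 275.5 113.7] hcoord [19.4 90.9] F [ 5.8 -1.5 -0.9] q [ 0.3   0.27  1.82 -0.    1.05 -0.11]
turn [-0.0008  0.0018 -0.0025] (deg 0.2) shift before turn m [-0.0003 -0.0004  0.0009] after turn [-0.0003 -0.0004  0.0009]
```

Call:
{"fn": "arm_command", "kwargs": {"commands": [[-0.05,0,0,0,-0.0045,-0.0005,0],[-0.05,0,0,0,-0.0045,-0.0009,0],[-0.05,0,0,0,-0.0045,-0.0011,0],[-0.05,0,0,0,-0.0045,-0.0011,0],[-0.05,0,0,0,-0.0045,-0.0011,0],[-0.05,0,0,0,-0.0045,-0.0011,0],[-0.05,0,0,0,-0.0045,-0.0011,0],[-0.05,0,0,0,-0.0045,-0.0011,0],[0,0,0,0,0,0,0]]}}

```text
clock: 17.25
tcp_pos: [515.8, 263.0, 114.3]
tool_rot: [1.036, 1.566, 0.278]
wrist_force: [5.7, 2.5, -1.5]
grip_width: 0.1
```

```bash
python3 q.py 49.6 19 90 114
```

```text
17.25 [515.8 263.  114.3] hcoord [21. 92.] F [ 5.7  2.5 -1.5] q [ 0.3   0.2   1.91 -0.    1.03 -0.52]
turn [-0.0011  0.0026 -0.0044] (deg 0.3) shift before turn m [ 0.0003 -0.002   0.002 ] after turn [ 0.0003 -0.002   0.002 ]
```

Call:
{"fn": "arm_command", "kwargs": {"commands": [[-0.05,0,0,0,-0.0048,-0.0006,0],[-0.05,0,0,0,-0.0048,-0.0006,0],[-0.05,0,0,0,-0.0048,-0.0008,0],[-0.05,0,0,0,-0.0048,-0.0008,0],[-0.05,0,0,0,-0.0046,-0.0008,0],[-0.05,0,0,0,-0.0046,-0.0008,0],[-0.05,0,0,0,-0.0045,-0.0008,0],[0,0,0,0,0,0,0]]}}

```text
clock: 18.05
tcp_pos: [491.9, 240.2, 114.3]
tool_rot: [1.301, 1.566, 0.892]
wrist_force: [4.5, 5.3, -0.8]
grip_width: -0.0
```

```bash
python3 q.py 69.7 19 90 114
```

```text
18.05 [491.9 240.2 114.3] hcoord [21.  92.1] F [ 4.5  5.3 -0.8] q [ 0.27  0.13  1.99  0.    1.02 -0.9 ]
turn [-0.0027  0.0014 -0.0049] (deg 0.3) shift before turn m [ 0.0003 -0.002   0.0021] after turn [ 0.0003 -0.002   0.0021]
```

The lever is at about 68° with a 7 N push. I back off and look at the bolt, whose extension tells how far the stop is.

Call:
{"fn": "arm_command", "kwargs": {"commands": [[0,0,0,0,0.01,0,0],[0,0,0,0,0.02,0,0],[0,0,0,-0.03,0,0,0],[0,0,0,-0.04,0,0,0],[0,0,0,-0.04,0,0.02,0],[0,0,0,-0.036,-0.02,0.04,0],[0,0,0,0,-0.01,0.04,0],[0,0,0,0,0,0.04,0],[0,0,0,0,0,0,0],[0,0,0,0,0,0,0]]}}

```text
clock: 19.05
tcp_pos: [615.3, 187.3, 253.3]
tool_rot: [-2.614, 1.566, -3.025]
wrist_force: [-0.5, -0.4, -0.5]
grip_width: -0.2
```

Call:
{"fn": "arm_command", "kwargs": {"commands": [[0,0,0,0,0,0,0],[0,0,0,0,0,0,0]]}}

```text
clock: 19.25
tcp_pos: [614.4, 188.5, 254.4]
tool_rot: [-2.601, 1.569, -3.008]
wrist_force: [0.4, 0.7, -1.0]
grip_width: -0.3
```

```bash
cat > bolt.py <<'E'
from h import *
import pickle,sys
n=sys.argv[1]
st=arm.state();i=arm.camera('wrist');pickle.dump(st,open(f'pics/{n}.pkl','wb'));cv2.imwrite(f'pics/{n}.png',i[:,:,::-1])
print(st['clock'],st['tcp_pos'].round(1),st['wrist_force'].round(1))
g=cv2.cvtColor(i,cv2.COLOR_RGB2GRAY)
c,s=np.cos(YB),np.sin(YB);M=np.array([[c,s],[-s,c]])
W=lambda uv,z:(onz('wrist',uv,z,st)[:,:2]-C)@M.T
for l in cv2.createLineSegmentDetector().detect(g)[0].reshape(-1,4):
    n_=np.hypot(l[2]-l[0],l[3]-l[1])
    o=W(l.reshape(2,2),95.);d=o[1]-o[0];m=o.mean(0);a=np.degrees(np.arctan2(d[1],d[0]))%180
    if n_>6 and 25<m[0]<65 and 45<m[1]<100:print(l.round(1).tolist(),'z95',o.round(1).tolist(),'ang %.0f'%a)
    o=W(l.reshape(2,2),133.);m=o.mean(0);d=o[1]-o[0];a=np.degrees(np.arctan2(d[1],d[0]))%180
    if n_>25 and -70<m[0]<30 and 95<m[1]<160:print(l.round(1).tolist(),'z133',o.round(1).tolist(),'ang %.1f'%a)
p=lambda x,y,z:proj('wrist',[[*(C+M.T@np.array([x,y])),z]],st)[0]
print('proj bolt out/in',p(45,63,95),p(45,83,95),'pivot',p(45,113.5,133))
u,v=p(45,75,95).astype(int);r=60
x0,y0=max(u-90,0),max(v-70,0);k=i[y0:y0+140,x0:x0+190,::-1];print('crop origin',x0,y0)
cv2.imwrite(f'pics/{n}c.png',cv2.resize(cv2.convertScaleAbs(k,alpha=1.4),None,fx=4,fy=4,interpolation=cv2.INTER_CUBIC))
E
python3 bolt.py w6
```

```text
19.25 [614.4 188.5 254.4] [ 0.4  0.7 -1. ]
[237.39999389648438, 0.6000000238418579, 236.5, 111.9000015258789] z133 [[-46.4, 157.1], [29.9, 127.0]] ang 158.5
[220.10000610351562, 111.9000015258789, 220.3000030517578, 0.6000000238418579] z133 [[25.3, 114.8], [-51.0, 145.2]] ang 158.3
[180.5, 31.899999618530273, 201.89999389648438, 80.80000305175781] z133 [[-41.2, 108.8], [-1.9, 110.4]] ang 2.3
[162.3000030517578, 16.399999618530273, 182.10000610351562, 33.0] z133 [[-56.7, 100.3], [-39.9, 109.7]] ang 29.3
[217.5, 155.39999389648438, 208.10000610351562, 160.60000610351562] z95 [[61.7, 93.2], [63.2, 83.0]] ang 98
[202.1999969482422, 159.0, 144.1999969482422, 181.3000030517578] z95 [[59.9, 78.4], [60.1, 16.9]] ang 90
[238.89999389648438, 80.80000305175781, 268.8999938964844, 68.80000305175781] z133 [[8.4, 137.3], [8.0, 162.2]] ang 90.8
[215.8000030517578, 35.599998474121094, 215.89999389648438, 86.9000015258789] z133 [[-28.9, 132.9], [6.3, 118.9]] ang 158.3
[201.0, 29.399999618530273, 201.8000030517578, 4.400000095367432] z133 [[-37.1, 124.1], [-53.5, 131.3]] ang 156.0
[200.39999389648438, 82.0, 213.8000030517578, 114.0999984741211] z133 [[-1.5, 108.9], [25.1, 109.5]] ang 1.3
[202.0, 154.3000030517578, 196.6999969482422, 145.1999969482422] z95 [[55.6, 80.0], [46.0, 78.7]] ang 8
[192.8000030517578, 124.69999694824219, 202.89999389648438, 121.0999984741211] z95 [[27.3, 82.7], [27.6, 92.6]] ang 88
[202.5, 119.0999984741211, 161.60000610351562, 17.700000762939453] z133 [[25.6, 99.6], [-56.0, 99.4]] ang 0.1
[182.10000610351562, 150.0, 175.5, 152.89999389648438] z95 [[45.2, 64.1], [45.6, 57.1]] ang 93
[239.1999969482422, 105.30000305175781, 281.79998779296875, 89.0999984741211] z133 [[25.8, 130.9], [25.9, 166.4]] ang 90.0
proj bolt out/in [181.00693705 150.09775728] [200.57782802 142.56249756] pivot [227.68366014 135.76554311]
crop origin 102 75
```

View pics/w6c.png

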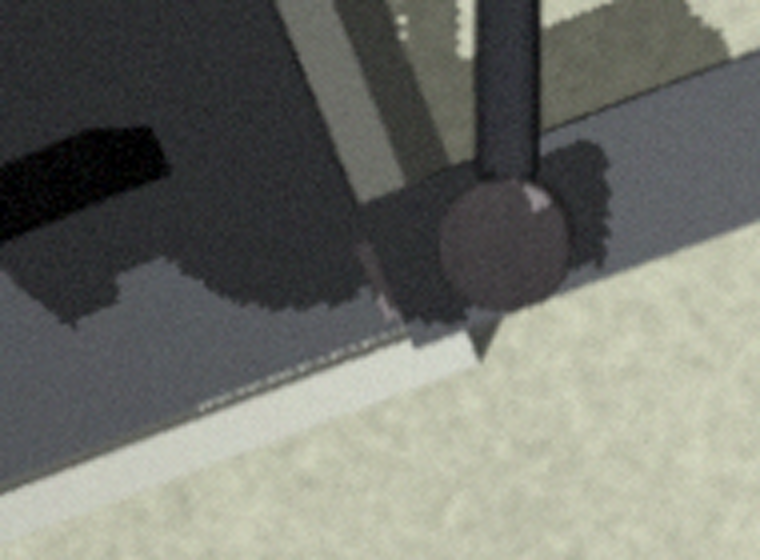

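The crop shows the lever at 68.4° and the bolt just out, a light strip at crop (365-395, 240-320). I measure its tip with a brightness profile.

```bash
cat > prof.py <<'E'
from h import *
import pickle,sys
n=sys.argv[1]
st=pickle.load(open(f'pics/{n}.pkl','rb'));im=cv2.imread(f'pics/{n}.png').astype(np.float32)
c,s=np.cos(YB),np.sin(YB);M=np.array([[c,s],[-s,c]])
ys=np.arange(58,92,1.)
for x in (38,42,46,50,53):
    P=[[*(C+M.T@np.array([x,y])),95.] for y in ys];uv=proj('wrist',P,st).astype(np.float32)
    v=cv2.remap(im,uv[:,0].reshape(1,-1),uv[:,1].reshape(1,-1),cv2.INTER_LINEAR)[0]
    print(x,'R:',' '.join('%d:%d'%(y,r) for y,r in zip(ys,v[:,2]) if y>=60))
E
python3 prof.py w6
```

```text
38 R: 60:28 61:35 62:31 63:33 64:32 65:32 66:33 67:28 68:34 69:28 70:32 71:33 72:32 73:31 74:33 75:35 76:41 77:47 78:49 79:50 80:41 81:34 82:32 83:32 84:32 85:30 86:31 87:31 88:33 89:35 90:34 91:31
42 R: 60:32 61:29 62:32 63:34 64:32 65:30 66:31 67:31 68:31 69:31 70:31 71:30 72:29 73:30 74:30 75:31 76:36 77:45 78:50 79:47 80:39 81:34 82:33 83:31 84:32 85:31 86:32 87:31 88:30 89:30 90:32 91:31
46 R: 60:55 61:58 62:57 63:60 64:57 65:44 66:34 67:31 68:32 69:32 70:33 71:32 72:37 73:47 74:60 75:53 76:49 77:44 78:47 79:46 80:36 81:30 82:36 83:32 84:35 85:36 86:30 87:31 88:33 89:32 90:34 91:33
50 R: 60:62 61:62 62:62 63:62 64:62 65:63 66:66 67:64 68:64 69:63 70:60 71:61 72:63 73:62 74:60 75:60 76:72 77:85 78:70 79:51 80:39 81:33 82:30 83:32 84:32 85:31 86:30 87:29 88:33 89:32 90:34 91:33
53 R: 60:61 61:62 62:64 63:63 64:62 65:65 66:64 67:62 68:65 69:63 70:62 71:61 72:64 73:64 74:62 75:66 76:68 77:89 78:83 79:69 80:51 81:35 82:34 83:31 84:32 85:34 86:33 87:34 88:32 89:33 90:34 91:32
```

The bolt tip is at y≈76.3 (6.7 mm out), so about 25° remain and the stop should be near 93°. Return to the lever.

```bash
python3 q.py 68.4 38 90 200; python3 q.py 68.4 38 90 114
```

```text
19.3 [614.6 188.5 254.5] hcoord [ 22.9 -40.5] F [ 0.4 -0.3  0.1] q [ 0.14  0.2   1.64 -0.    1.31 -1.02]
turn [ 0.0216 -0.0014  0.0009] (deg 1.2) shift before turn m [ 0.0547  0.0179 -0.1301] after turn [ 0.0545  0.0151 -0.1305]
19.3 [614.6 188.5 254.5] hcoord [ 22.9 -40.5] F [ 0.4 -0.3  0.1] q [ 0.14  0.2   1.64 -0.    1.31 -1.02]
turn [ 0.0216 -0.0014  0.0009] (deg 1.2) shift before turn m [ 0.1407  0.018  -0.13  ] after turn [ 0.1405  0.0151 -0.1305]
```

Call:
{"fn": "arm_command", "kwargs": {"commands": [[0.0216,0,0,0,0.005,-0.03,0],[0,0,0,0,0.005,-0.04,0],[0,0,0,0,0.005,-0.04,0],[0,0,0,0.01,0,-0.0205,0],[0,0,0,0.03,0,0,0],[0,0,0,0.04,0,0,0],[0,0,0,0.04,0,0,0],[0,0,0,0.0205,0,0,0],[0,0,0,0,0,0,0],[0,0,0,0,0,0,0]]}}

```text
clock: 20.3
tcp_pos: [502.6, 255.6, 114.8]
tool_rot: [-2.563, 1.57, -2.993]
wrist_force: [1.2, -0.0, 1.0]
grip_width: 0.2
```

```bash
python3 q.py 68.4 21 91 114
```

```text
20.3 [502.6 255.6 114.8] hcoord [37.3 89.2] F [ 1.2 -0.   1. ] q [ 0.29  0.17  1.94  0.    1.03 -0.85]
turn [-0.0007 -0.0006  0.0004] (deg 0.1) shift before turn m [ 0.0008 -0.0163 -0.0018] after turn [ 0.0008 -0.0163 -0.0018]
```

Call:
{"fn": "arm_command", "kwargs": {"commands": [[0,0,0,0,-0.007,0,0],[0,0,0,0,-0.006,0,0],[0,0,0,0,-0.002,0,0],[0,0,0,0,-0.002,0,0],[0,0,0,0,0,0,0]]}}

```text
clock: 20.8
tcp_pos: [495.7, 239.4, 114.6]
tool_rot: [-2.621, 1.57, -3.052]
wrist_force: [0.1, 0.8, 0.6]
grip_width: 0.0
```

Call:
{"fn": "arm_command", "kwargs": {"commands": [[-0.05,0,0,0,-0.0045,-0.001,0],[-0.05,0,0,0,-0.0045,-0.001,0],[-0.05,0,0,0,-0.0045,-0.001,0],[0,0,0,0,0,0,0]]}}

```text
clock: 21.2
tcp_pos: [489.2, 230.1, 114.8]
tool_rot: [1.197, 1.565, 0.916]
wrist_force: [3.1, 5.9, -3.0]
grip_width: 0.1
```

```bash
python3 q.py 77 20 90 114
```

```text
21.2 [489.2 230.1 114.8] hcoord [22.  88.5] F [ 3.1  5.9 -3. ] q [ 0.25  0.12  2.    0.    1.02 -1.04]
turn [-0.002   0.0023 -0.0058] (deg 0.4) shift before turn m [ 0.0007 -0.002  -0.0015] after turn [ 0.0008 -0.002  -0.0015]
```

Call:
{"fn": "arm_command", "kwargs": {"commands": [[-0.05,0,0,0,-0.005,-0.0015,0],[-0.05,0,0,0,-0.005,-0.0015,0],[-0.05,0,0,0,-0.0045,-0.0015,0],[-0.02,0,0,0,-0.0018,-0.0004,0],[0,0,0,0,0,0,0]]}}

```text
clock: 21.7
tcp_pos: [481.8, 215.5, 115.1]
tool_rot: [0.853, 1.563, 0.741]
wrist_force: [5.0, 7.8, -3.6]
grip_width: -0.3
```

```bash
python3 q.py 86.8 20 90 114
```

```text
21.7 [481.8 215.5 115.1] hcoord [21.5 89.3] F [ 5.   7.8 -3.6] q [ 0.23  0.09  2.03  0.    1.01 -1.24]
turn [-0.0036  0.0054 -0.0062] (deg 0.5) shift before turn m [ 0.001  -0.0015 -0.0007] after turn [ 0.0011 -0.0015 -0.0007]
```

Call:
{"fn": "arm_command", "kwargs": {"commands": [[-0.012,0,0,0,-0.001,-0.0002,0],[0,0,0,0,0,0,0]]}}

```text
clock: 21.9
tcp_pos: [481.5, 214.8, 115.1]
tool_rot: [0.883, 1.562, 0.783]
wrist_force: [4.1, 7.3, -2.5]
grip_width: -0.1
```

Call:
{"fn": "arm_command", "kwargs": {"commands": [[-0.012,0,0,0,-0.001,-0.0002,0],[0,0,0,0,0,0,0]]}}

```text
clock: 22.1
tcp_pos: [481.1, 213.9, 115.1]
tool_rot: [0.889, 1.562, 0.801]
wrist_force: [4.9, 8.0, -2.6]
grip_width: -0.1
```

```bash
python3 q.py 88.2 20 90 114
```

```text
22.1 [481.1 213.9 115.1] hcoord [22.  89.2] F [ 4.9  8.  -2.6] q [ 0.22  0.09  2.04  0.01  1.01 -1.26]
turn [-0.0041  0.0054 -0.0066] (deg 0.5) shift before turn m [ 0.0011 -0.002  -0.0008] after turn [ 0.0011 -0.002  -0.0008]
```

Call:
{"fn": "arm_command", "kwargs": {"commands": [[-0.012,0,0,0,-0.001,-0.0002,0],[-0.012,0,0,0,-0.001,-0.0002,0],[0,0,0,0,0,0,0]]}}

```text
clock: 22.4
tcp_pos: [480.4, 212.0, 115.1]
tool_rot: [0.9, 1.562, 0.836]
wrist_force: [5.4, 7.6, -2.8]
grip_width: -0.3
```

Call:
{"fn": "arm_command", "kwargs": {"commands": [[-0.012,0,0,0,-0.001,-0.0002,0],[0,0,0,0,0,0,0]]}}

```text
clock: 22.6
tcp_pos: [480.1, 211.1, 115.1]
tool_rot: [0.91, 1.562, 0.858]
wrist_force: [4.8, 8.3, -2.8]
grip_width: -0.1
```

Call:
{"fn": "arm_command", "kwargs": {"commands": [[-0.012,0,0,0,-0.001,0.0001,0],[0,0,0,0,0,0,0]]}}

```text
clock: 22.8
tcp_pos: [479.8, 210.1, 115.0]
tool_rot: [1.004, 1.563, 0.964]
wrist_force: [3.8, 7.8, -1.4]
grip_width: 0.0
```

Call:
{"fn": "arm_command", "kwargs": {"commands": [[-0.01,0,0,0,-0.0008,0.0001,0],[0,0,0,0,0,0,0]]}}

```text
clock: 23.0
tcp_pos: [479.6, 209.4, 115.0]
tool_rot: [1.09, 1.563, 1.06]
wrist_force: [2.3, 8.1, -1.1]
grip_width: -0.1
```

Call:
{"fn": "arm_command", "kwargs": {"commands": [[-0.01,0,0,0,-0.0008,0,0],[0,0,0,0,0,0,0]]}}

```text
clock: 23.2
tcp_pos: [479.4, 208.6, 115.0]
tool_rot: [1.156, 1.564, 1.135]
wrist_force: [2.0, 8.3, -0.6]
grip_width: -0.1
```

Call:
{"fn": "arm_command", "kwargs": {"commands": [[-0.01,0,0,0,-0.0008,0,0],[0,0,0,0,0,0,0]]}}

```text
clock: 23.4
tcp_pos: [479.2, 207.9, 115.0]
tool_rot: [1.22, 1.564, 1.21]
wrist_force: [1.9, 8.3, -1.0]
grip_width: 0.1
```

Call:
{"fn": "arm_command", "kwargs": {"commands": [[-0.01,0,0,0,-0.0008,0,0],[0,0,0,0,0,0,0]]}}

```text
clock: 23.6
tcp_pos: [479.0, 207.1, 115.0]
tool_rot: [1.289, 1.564, 1.289]
wrist_force: [1.0, 9.4, 0.1]
grip_width: -0.4
```

Call:
{"fn": "arm_command", "kwargs": {"commands": [[-0.01,0,0,0,-0.0008,0,0],[0,0,0,0,0,0,0]]}}

```text
clock: 23.8
tcp_pos: [478.7, 206.3, 114.9]
tool_rot: [1.371, 1.564, 1.38]
wrist_force: [-0.0, 9.8, -0.4]
grip_width: -0.0
```

Call:
{"fn": "arm_command", "kwargs": {"commands": [[-0.01,0,0,0,-0.0008,0,0],[0,0,0,0,0,0,0]]}}

```text
clock: 24.0
tcp_pos: [478.6, 205.6, 115.0]
tool_rot: [1.446, 1.564, 1.466]
wrist_force: [-0.5, 9.5, 0.9]
grip_width: -0.1
```

Call:
{"fn": "arm_command", "kwargs": {"commands": [[-0.008,0,0,0,-0.0006,0,0],[0,0,0,0,0,0,0]]}}

```text
clock: 24.2
tcp_pos: [478.4, 205.0, 114.9]
tool_rot: [1.513, 1.564, 1.541]
wrist_force: [-0.2, 9.7, 0.7]
grip_width: 0.0
```

Call:
{"fn": "arm_command", "kwargs": {"commands": [[-0.01,0,0,0,-0.0008,-0.0001,0],[0,0,0,0,0,0,0]]}}

```text
clock: 24.4
tcp_pos: [478.2, 204.2, 114.9]
tool_rot: [1.541, 1.564, 1.578]
wrist_force: [-0.8, 9.1, 0.0]
grip_width: -0.4
```

Call:
{"fn": "arm_command", "kwargs": {"commands": [[-0.008,0,0,0,-0.0006,-0.0001,0],[0,0,0,0,0,0,0]]}}

```text
clock: 24.6
tcp_pos: [478.0, 203.6, 114.9]
tool_rot: [1.574, 1.564, 1.619]
wrist_force: [-1.6, 8.4, 1.1]
grip_width: -0.1
```

```bash
python3 q.py 93.5 20 90 115
```

```text
24.6 [478.  203.6 114.9] hcoord [19.9 90. ] F [-1.6  8.4  1.1] q [ 0.2   0.07  2.05  0.01  1.02 -1.42]
turn [ 0.0368 -0.0001 -0.0065] (deg 2.1) shift before turn m [-0.0001  0.0001 -0.    ] after turn [-0.0001  0.0001 -0.    ]
```

Call:
{"fn": "arm_command", "kwargs": {"commands": [[0,0,0,0,-0.0008,-0.0001,0],[0,0,0,0,0,0,0]]}}

```text
clock: 24.8
tcp_pos: [478.0, 203.4, 114.9]
tool_rot: [1.525, 1.563, 1.569]
wrist_force: [-0.9, 10.5, 1.0]
grip_width: -0.0
```

Call:
{"fn": "arm_command", "kwargs": {"commands": [[0,0,0,0,-0.0008,-0.0001,0],[0,0,0,0,0,0,0]]}}

```text
clock: 25.0
tcp_pos: [478.1, 203.3, 115.0]
tool_rot: [1.476, 1.561, 1.52]
wrist_force: [-1.3, 13.5, 1.1]
grip_width: -0.4
```

Call:
{"fn": "arm_command", "kwargs": {"commands": [[0,0,0,0,-0.0007,0,0],[0,0,0,0,0,0,0]]}}

```text
clock: 25.2
tcp_pos: [478.0, 203.3, 115.0]
tool_rot: [1.473, 1.559, 1.517]
wrist_force: [-0.3, 15.4, -0.2]
grip_width: 0.0
```

```bash
python3 q.py 93.4 20 90 115
```

```text
25.2 [478.  203.3 115. ] hcoord [19.4 90. ] F [-0.3 15.4 -0.2] q [ 0.2   0.07  2.05  0.01  1.02 -1.42]
turn [ 0.0371  0.0009 -0.0114] (deg 2.2) shift before turn m [0.     0.0006 0.    ] after turn [0.     0.0006 0.    ]
```

The push rises to 15.4 N with no more motion, so the lever is on the stop at about 93°, as the bolt measurement predicted. I back off and verify.

Call:
{"fn": "arm_command", "kwargs": {"commands": [[0,0,0,0,0.01,0,0],[0,0,0,0,0.02,0,0],[0,0,0,-0.03,0,0,0],[0,0,0,-0.04,0,0,0],[0,0,0,-0.04,0,0.02,0],[0,0,0,-0.036,-0.03,0.03,0],[0,0,0,0,-0.03,0.03,0],[0,0,0,0,0,0.03,0],[0,0,0,0,0,0,0],[0,0,0,0,0,0,0]]}}

```text
clock: 26.2
tcp_pos: [586.1, 176.3, 255.6]
tool_rot: [-2.953, 1.568, -2.906]
wrist_force: [0.1, -0.6, 0.2]
grip_width: 0.3
```

Call:
{"fn": "arm_command", "kwargs": {"commands": [[0,0,0,0,0,0,0],[0,0,0,0,0,0,0]]}}

```text
clock: 26.4
tcp_pos: [585.3, 177.0, 256.3]
tool_rot: [-2.941, 1.569, -2.893]
wrist_force: [0.6, -0.3, 0.2]
grip_width: -0.3
```

```bash
python3 bolt.py w7; python3 prof.py w7; python3 - <<'E'
import cv2
i=cv2.imread('pics/w7.png');cv2.imwrite('pics/w7v.png',cv2.resize(cv2.convertScaleAbs(i,alpha=1.4),(800,600),interpolation=cv2.INTER_CUBIC))
E
```

```text
26.4 [585.3 177.  256.3] [ 0.6 -0.3  0.2]
[258.6000061035156, 129.3000030517578, 263.8999938964844, 25.600000381469727] z133 [[16.8, 105.5], [-61.7, 101.4]] ang 2.9
[279.8999938964844, 26.799999237060547, 273.3999938964844, 130.6999969482422] z133 [[-62.1, 113.6], [16.7, 117.5]] ang 2.8
[276.79998779296875, 106.5, 313.20001220703125, 110.0] z133 [[-2.7, 118.0], [-2.9, 147.2]] ang 90.6
[255.89999389648438, 30.5, 250.39999389648438, 75.80000305175781] z133 [[-57.5, 95.8], [-23.9, 94.9]] ang 178.4
[253.10000610351562, 174.89999389648438, 228.1999969482422, 172.3000030517578] z95 [[64.0, 105.4], [63.8, 81.5]] ang 90
[211.10000610351562, 143.10000610351562, 210.5, 159.39999389648438] z95 [[37.5, 63.3], [53.0, 63.8]] ang 2
[226.89999389648438, 142.6999969482422, 210.6999969482422, 141.39999389648438] z95 [[35.7, 78.0], [35.9, 62.8]] ang 91
[274.5, 131.89999389648438, 309.5, 135.6999969482422] z133 [[17.5, 118.5], [17.7, 147.2]] ang 89.7
[343.29998779296875, 146.89999389648438, 271.8999938964844, 138.89999389648438] z133 [[23.8, 176.3], [23.4, 117.0]] ang 89.7
[227.89999389648438, 160.60000
[... 1130 characters left out ...]
:64 82:67 83:66 84:68 85:69 86:71 87:71 88:71 89:68 90:71 91:70
46 R: 60:65 61:63 62:35 63:55 64:87 65:99 66:101 67:101 68:102 69:102 70:101 71:102 72:104 73:102 74:98 75:101 76:105 77:103 78:101 79:101 80:89 81:61 82:65 83:67 84:66 85:68 86:70 87:70 88:70 89:70 90:71 91:71
50 R: 60:67 61:68 62:58 63:60 64:92 65:102 66:103 67:103 68:101 69:105 70:103 71:104 72:104 73:104 74:103 75:104 76:104 77:102 78:103 79:104 80:97 81:73 82:68 83:68 84:67 85:68 86:68 87:68 88:65 89:71 90:71 91:68
53 R: 60:67 61:67 62:69 63:80 64:95 65:103 66:105 67:105 68:104 69:106 70:101 71:103 72:107 73:104 74:103 75:103 76:105 77:105 78:105 79:104 80:98 81:78 82:69 83:70 84:69 85:70 86:69 87:67 88:72 89:71 90:68 91:67
```

View pics/w7v.png

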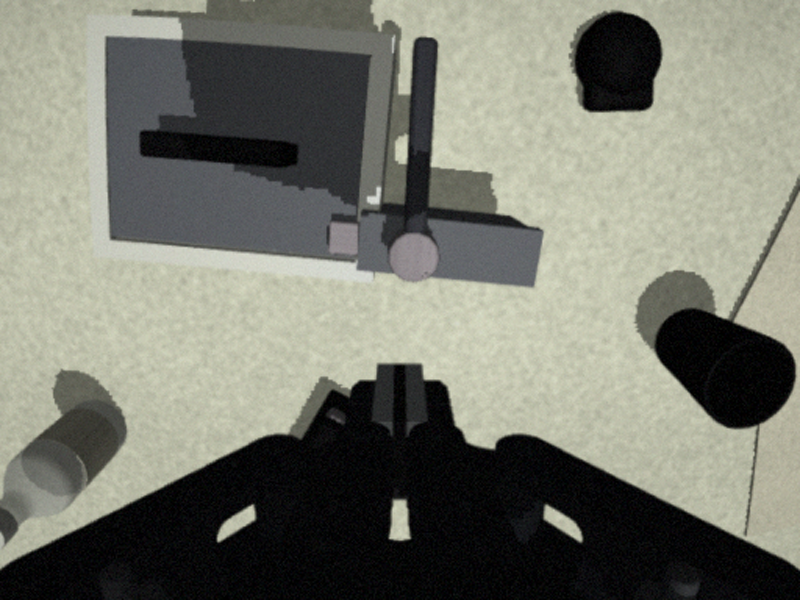

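The view shows the lid in its recess, the bolt at view px (330-358, 222-252) with its tip at seat y≈63.4 (63 expected), the lever at 92.8°, and the other things in place. I hand in.

```bash
python3 -c "
from bench import arm
s=arm.state();print(s['clock'],s['wrist_force']);print(arm.job_done())"
```

```text
26.45 [-0.13884431  0.50851154  0.3317557 ]
the job is handed in; nothing more can be done
None
```

The box is closed and bolted, and I handed the job in at 26.5 s of the 72 s.

**Lid:** I lowered the large grey lid into the recess with about 6 N of contact force and let go. In the wrist view all four of its edges lined up with the recess.

**Lever:** I pushed it with shut fingers from 10.5° to its stop at about 93°. It moved at about 6–10 N, and I held it against the stop up to a reading of 15.4 N, where it no longer moved.

**Last checks:**
- **Bolt:** the tip measured seat y ≈ 63.4 mm, against 63 mm when fully out. The bolt measurement made part-way also pointed to a stop near 93°.
- **Clear of everything:** the arm was well clear and the wrist force was about 0.
- **Other things on the desk:** the bottle, pen cup and mouse looked undisturbed in the last picture. The stapler was mostly hidden by the gripper. The small lid was out of view, and I did not look at it again after lifting the large lid beside it.

No check failed. Flushness was judged from the top view and the seating height only. The position readings wandered by up to about 1 mm, and forces were only read at the end of each short move.

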